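Slide the cage board into its notches and bolt it

ROBOT

A 7-joint arm with a two-finger parallel gripper is mounted at the origin on the work surface. World frame = base frame: x ahead of the robot, y to its left, z up, the work surface at z = 0. Lengths are in m, angles in rad, forces in N, time in s.
With the tool pointing down it reaches from about 0.425 to 0.825 m from the base axis. Payload 3.6 kg.
Tool frame: the origin (TCP) lies at the very end of the fingers, on their centre line; the grasp point (between the pads) lies 19 mm behind it; z points along the fingers, y is the line along which they close (so a half turn about z gives the same grasp; the last joint's range is limited). The gripper opens to 85 mm and grips with 20 to 120 N. Pads are 22 mm wide; open, the fingers measure 114 mm over their backs; the gripper's body (76 mm by 85 mm) begins 54 mm behind the grasp point. The pads swing forward as they close: fully open they stand 13 mm farther back than shut.
Start: joints at [-1.282, 0.615, -0.013, 1.423, 0.008, 1.103, -0.04], TCP at [0.201, 0.618, 0.231] pointing down, gripper open.
Joint ranges: [-3.12, 3.12], [-0.3, 2.06], [-1.34, 1.32], [0.26, 2.42], [-1.36, 4.5], [0.01, 1.98], [-2.84, 2.84]. Speed limits (rad/s): [2.79, 2.79, 3.14, 3.14, 3.14, 3.14, 3.14].

INTERFACE

Orientations are given as a rotation vector (axis times angle).
In Python, from rig import r, optics gives the robot as it stands.
- The arm moves only by the shell command python3 -m pendant 'ROWS' [OPENING] [FORCE]. ROWS is JSON, a list of rows, each a list of 6 numbers: the shift along the tool's x, y, z each as a share of 0.1 m, from -1 to 1, then the turn, a rotation vector about the tool's x, y, z each as a share of 1.5 rad, from -1 to 1. In form: [[dx, dy, dz, wx, wy, wz], ...]. A call has 1 to 5 rows; each row is the pose to reach, as a shift and turn from the pose commanded when the call began, along the tool's axes at that moment; what a row does not reach only later rows make up. A row lasts 1/8 s, in which the tool goes at most 62.5 mm and 10.7 degrees, less where a joint would pass 70% of its speed; a pose out of reach is approached as far as the arm can. A call with a number of a shift or a turn outside -1 to 1 is refused whole. A call with a gripper value outside its range is refused whole. OPENING is the closure in counts, from 0 (fully open) to 255 (shut), set as the call begins (- or left out, the last holds). The fingers move at their own pace and stop on an object; FORCE is the grip in N (left out, the last holds). Time passes only in rows, so rows that repeat a pose let the fingers close. It gives the time, the measured TCP pose, the force, the opening and the grip force at its end, in the units of the state.
- r.sense(): the state, without advancing time (a new reading comes with each control period).
- optics.camera(name): name is "side" or "top" or "wrist"; returns (picture, depth): 480x640x3 uint8, red, green, blue; 480x640 float32, m along the optical axis (not along the pixel's ray), 0 where there is no reading.
- optics.get_calibration(name): a dict with "camera_matrix" (3x3 intrinsics, pixels), "D" ([k1, k2, p1, p2, k3] as OpenCV has them; the pictures are not rectified), "position" and "rotation" of the camera in the world; the wrist camera has in their place "hand_eye" (4x4, takes a point from camera to tool coordinates, whose origin is the TCP and whose axes are the flange's). Camera axes: x right, y up, looking along -z (the intrinsics and any distortion apply to the point x, -y, -z); pixel columns grow to the right and rows downward; lengths in m; the calibration is good to about 2 mm. A picture is of the moment at which its call begins: read the wrist's pose just before it. get_calibration takes no time and is no camera call.
- r.job_done(): hands the job in; it is judged then, once.
The state is a dict: "clock": time; "joints": joint angles; "joint_vel": joint speeds; "joint_torque": joint torques, N m; "ee_pos": TCP position; "eef_rot": TCP orientation; "force": force on the tool from outside, world axes, zero at the start; "torque": the same for the moment, N m; "opening": opening from 0.0 (shut) to 1.0 (fully open); "gripper_force": force on a finger pad.
Only numpy, scipy, OpenCV 4.12 (cv2) and the standard library are available. Lean on these libraries where they do the work, as an engineer would, in place of code of your own. Each camera call takes 0.05 s, during which the arm holds its last target. There are 200 camera calls.

TASK

In the animal room, use a fingertip to push the white board along the rails of its steel dock until it drops flat into the locating notches. Then push the bolt's upright tab towards the board, fully home, so that its tongue lies over the board's edge, and leave everything released. Nothing is to be lifted, and the other things on the bench stay where they are.

Things in the scene. Friction and masses are not known exactly. Their poses are not given: they have to be found in the camera images.
- dock: Fixed steel dock, base plate 190 x 460 x 8 mm. Origin on the bench, midway between its two rails; z up; y is the sliding direction, from the rails' start (y = -225 mm) to the notches and the bolt. Rail tops are 40 mm above the bench, from x = +-43 to +-71 mm, and end at y = 115 mm. Side guides at x = +-77 to +-82 mm rise to 56 mm.
- notch (a point): Middle of one locating notch, at rail-top level. Notches are 8 mm deep and 19 mm long. Each rail has two: in its inner half at dock y = 80 mm (this one is at x = +50 mm), in its outer half at dock y = -60 mm.
- seat (a point): Point on the dock where the board's origin lies when it is seated in the middle of its play: 10 mm ahead of the dock's origin along y, 32 mm above the bench. The board starts 70 to 140 mm short of it.
- board: Loose white plastic board, 150 (x) x 180 (y) x 10 mm, about 0.35 kg, axes about parallel to the dock's. Origin under its centre, level with its feet's undersides, 20 mm below its top. Four feet, 14 mm long, at y = +70 mm (on the rails' inner halves) and -70 mm (outer halves), drop together. Origin height: 40 mm riding on the rails, 32 mm seated. Play 2 mm sideways; seated, 2.5 mm each way along the rails.
- lip (a point): Middle of the outer face of the board's upright push lip: looks along the dock's -y and is the face to push on. The lip is 50 mm wide (x), 8 mm thick, and rises 25 mm above the board's top; this point is 32 mm above the board's origin and 88 mm behind it (board y = -88 mm). The board slides with ordinary friction.
- bolt (a joint): Travel of the steel slide bolt in m: 0 open, 0.040 fully home; starts at 0 to 0.006. It moves along the dock's -y, towards the board, stays where left, takes about 2 N. Its tongue, 40 mm wide, 5 mm thick, underside 55.5 mm above the bench, passes 3.5 mm above the seated board; a board still riding on the rails blocks it. Home, it covers 24 mm of the board.
- bolt_tab (a point): Middle of the outer face of the bolt's upright tab: looks along the dock's +y, away from the board, and is the face to push on; 80.5 mm above the bench. The tab is 26 mm wide (x), 8 mm thick, and stands from 60.5 to 95.5 mm above the bench.
- housing (a point): Middle of the fixed bolt housing, behind the rails' end: 68 mm wide (x), 55 mm long (y), 60.5 mm high; a strap over its board-side end is 65 mm high. The bolt slides through it.
- water_bottle: Bystander: standing grey bottle, 60 mm across, 130 mm high, on the far side of the dock. Origin under its centre. Leave alone.
- tunnel: Bystander: standing cardboard tube, 54 mm across, 90 mm high, on the robot's side of the dock. Origin under its centre. Leave alone.
- feed_cup: Bystander: open steel cup, 72 mm across, 55 mm high, on the robot's side of the dock. Origin under its centre. Leave alone.
- spatula: Bystander: small spatula 170 mm long lying on the bench before the rails' start end, under 30 mm high. Leave alone.
- pellet_jar: Bystander: lidded jar, 72 mm across, 85 mm high, on the far side of the dock. Origin under its centre. Leave alone.
- bowl: Bystander: low white bowl, 90 mm across, 35 mm high, on the bench beyond the bolt's end of the dock. Origin under its centre. Leave alone.
Not all that is in view belongs to the job. Leave any red look-alike of the board alone.

How it is judged:
By the outcome, as a careful person would: the job done as asked, in the order asked, and still so for the second after the job is handed in, with the robot touching nothing.
It also fails if it takes over 45 s, if anything falls off the work surface, if the arm or the gripper's body presses on something with over 40 N, if the wrist force passes 120 N, or if a joint passes its speed limit or range.

## Working session

There is one attempt and no reset: what is moved stays moved. The work goes in short steps, Python scripts to look and compute and a shell command to move; the robot and the scene stay as the last step left them, time stands still between calls to the robot, and variables do not carry over. Pictures are saved under pics/ and viewed, at most 10 in all, crops included, and the job is handed in when it is done.

```bash
ls; mkdir -p pics; cat > h.py <<'E'
from rig import r, optics
import numpy as np, cv2
from scipy.spatial.transform import Rotation as R
def cal(n):
    c=optics.get_calibration(n); return c
def save(n,f):
    s=r.sense(); im,d=optics.camera(n); cv2.imwrite('pics/'+f+'.png',im[:,:,::-1]); np.savez('pics/'+f+'.npz',im=im,d=d,p=s['ee_pos'],q=s['eef_rot']); return im,d
def cam(n,f=None):
    c=cal(n); K=np.array(c['camera_matrix']);D=np.array(c['D'],float)
    if n=='wrist':
        z=np.load('pics/'+f+'.npz'); T=np.eye(4);T[:3,:3]=R.from_rotvec(z['q']).as_matrix();T[:3,3]=z['p']
        T=T@np.array(c['hand_eye']); return K,D,T[:3,:3],T[:3,3]
    Rm=np.array(c['rotation'],float)
    if Rm.shape!=(3,3): Rm=R.from_rotvec(Rm).as_matrix() if Rm.size==3 else R.from_quat(Rm).as_matrix()
    return K,D,Rm,np.array(c['position'])
def ray(n,f,uv):
    K,D,Rm,p=cam(n,f); q=cv2.undistortPoints(np.array(uv,float).reshape(-1,1,2),K,D)[:,0]
    return p,(Rm@np.c_[q[:,0],-q[:,1],-np.ones(len(q))].T).T
def atdepth(n,f,uv):
    d=np.load('pics/'+f+'.npz')['d']; p,v=ray(n,f,uv)
    z=[np.median([x for x in d[int(b)-1:int(b)+2,int(a)-1:int(a)+2].ravel() if x>0] or [0]) for a,b in uv]
    return p+v*np.array(z)[:,None]
def atz(n,f,uv,z):
    p,v=ray(n,f,uv); return p+v*((z-p[2])/v[:,2])[:,None]
E
python3 - <<'E'
from h import *
s=r.sense();print(s['ee_pos'],s['eef_rot'],s['clock'])
for n in('top','side'):
    save(n,n+'1');print(n,cal(n))
E
```

```text
pics
[0.20099341 0.61732285 0.23010065] [-0.49218691 -3.10242543  0.00410533] 0.0
top {'camera_matrix': array([[513.49206017,   0.        , 325.03670799],
       [  0.        , 513.49206017, 246.85502009],
       [  0.        ,   0.        ,   1.        ]]), 'D': array([-0.04187979,  0.        ,  0.        ,  0.        ,  0.        ]), 'position': array([ 0.32492736, -0.05887335,  1.50873068]), 'rotation': array([ 0.11180463, -0.0989508 , -1.59737358])}
side {'camera_matrix': array([[532.52413752,   0.        , 307.76543124],
       [  0.        , 532.52413752, 237.77542341],
       [  0.        ,   0.        ,   1.        ]]), 'D': array([-0.13312682,  0.        ,  0.        ,  0.        ,  0.        ]), 'position': array([ 0.09808682, -1.07614377,  1.19147859]), 'rotation': array([ 0.76630774, -0.15096095, -0.36039862])}
```

View pics/top1.png

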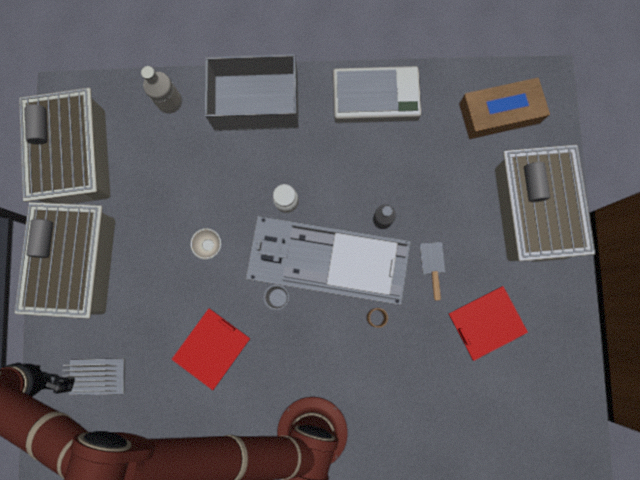

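View pics/side1.png

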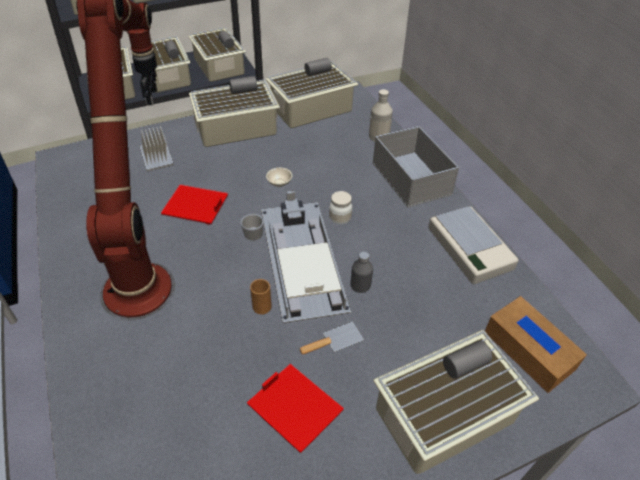

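The top view shows the dock with its bolt end at about (255,250) and its start end at about (407,272). The board is at (362,264) and its lip at (392,270). I'll enlarge both views.

```bash
python3 - <<'E'
import cv2
a=cv2.imread('pics/top1.png')[205:315,235:425]; b=cv2.imread('pics/side1.png')[180:330,230:390]
cv2.imwrite('pics/tc.png',cv2.resize(a,None,fx=4,fy=4,interpolation=cv2.INTER_CUBIC))
cv2.imwrite('pics/sc.png',cv2.resize(b,None,fx=4,fy=4,interpolation=cv2.INTER_CUBIC)[:600])
E
```

```text
(no output)
```

View pics/tc.png

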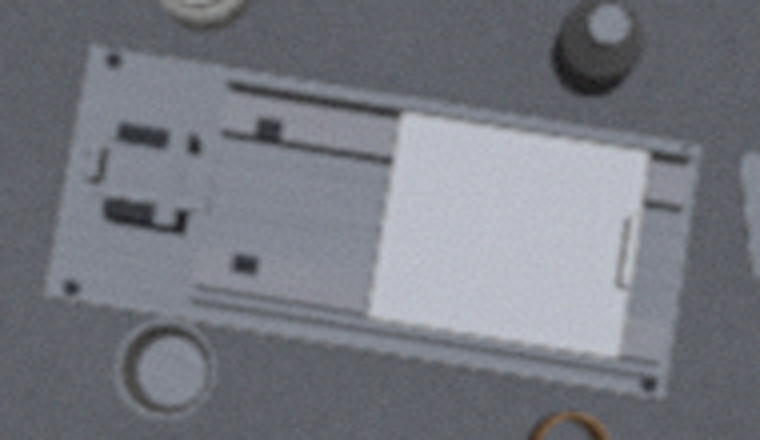

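View pics/sc.png

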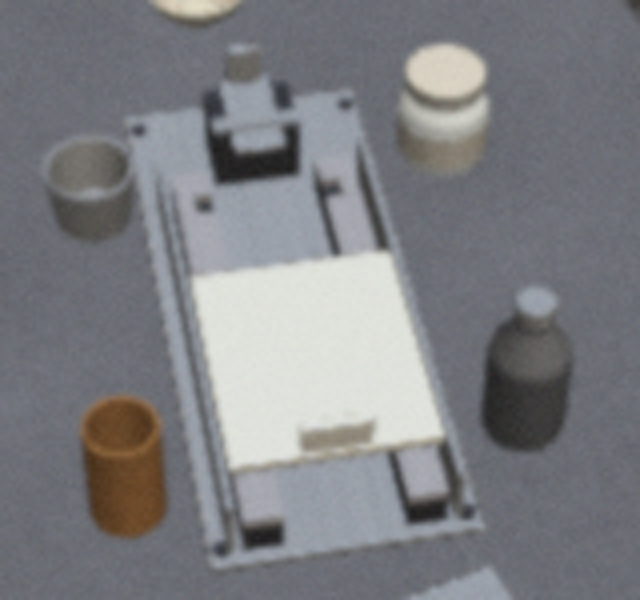

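The crops show the dock plate corners, the board corners, the lip and the tab clearly. Next I'll triangulate them.

```bash
cat >> h.py <<'E'
def tri(rs):
    A=0;b=0
    for p,v in rs:
        v=v/np.linalg.norm(v);M=np.eye(3)-np.outer(v,v);A=A+M;b=b+M@p
    return np.linalg.solve(A,b)
E
python3 - <<'E'
from h import *
np.set_printoptions(precision=4,suppress=True)
# order: bolt-far, start-far, start-near, bolt-near (far=away from robot)
T=np.array([(95,47),(700,147),(665,395),(47,295),(400,112),(648,152),(620,355),(370,315),(630,218),(620,287)])/4+[235-.4,205-.4]
S=np.array([(352,92),(483,523),(215,567),(127,120),(390,252),(445,438),(235,470),(192,278),(374,418),(300,430)])/4+[230-.4,180-.4]
pt,vt=ray('top',None,T);ps,vs=ray('side',None,S)
X=np.array([tri([(pt,a),(ps,b)]) for a,b in zip(vt,vs)]);print(X)
P=atz('top',None,T[:4],.008);print(P); Q=atz('side',None,S[:4],.008);print(Q)
B=atz('top',None,T[4:8],.06);C=atz('side',None,S[4:8],.06);print(B,C)
for P in(P,Q):
    c=P.mean(0);y=(P[0]+P[3]-P[1]-P[2])/2;print('c',c,'L',np.linalg.norm(y),np.degrees(np.arctan2(y[1],y[0])),np.linalg.norm(P[0]-P[3]))
for P in(B,C):
    c=P.mean(0);y=(P[0]+P[3]-P[1]-P[2])/2;print('b',c,'L',np.linalg.norm(y),np.degrees(np.arctan2(y[1],y[0])),np.linalg.norm(P[0]-P[3]))
print(cal('wrist'))
E
```

```text
[[ 0.6265  0.1468  0.0037]
 [ 0.5378 -0.3003  0.006 ]
 [ 0.3552 -0.2656  0.0042]
 [ 0.4416  0.1846  0.0025]
 [ 0.5624 -0.0787  0.0527]
 [ 0.5279 -0.2552  0.0522]
 [ 0.3839 -0.2286  0.0531]
 [ 0.4165 -0.0528  0.0563]
 [ 0.48   -0.2378  0.0752]
 [ 0.4309 -0.2284  0.0742]]
[[ 0.6245  0.1465  0.008 ]
 [ 0.5358 -0.2995  0.008 ]
 [ 0.3547 -0.265   0.008 ]
 [ 0.4406  0.1838  0.008 ]]
[[ 0.6257  0.1422  0.008 ]
 [ 0.5389 -0.3019  0.008 ]
 [ 0.3547 -0.2683  0.008 ]
 [ 0.4405  0.1787  0.008 ]]
[[ 0.5601 -0.0783  0.06  ]
 [ 0.526  -0.2539  0.06  ]
 [ 0.3826 -0.2275  0.06  ]
 [ 0.4159 -0.0527  0.06  ]] [[ 0.5606 -0.0853  0.06  ]
 [ 0.5258 -0.261   0.06  ]
 [ 0.3832 -0.234   0.06  ]
 [ 0.4159 -0.0562  0.06  ]]
c [ 0.4889 -0.0585  0.008 ] L 0.45582365460456903 78.9617141751604 0.1876167442388757
c [ 0.49   -0.0623  0.008 ] L 0.4538609492637089 79.03614982207128 0.1887716559306358
b [ 0.4712 -0.1531  0.06  ] L 0.17844813579247032 79.11102641247578 0.14650475610355765
b [ 0.4714 -0.1591  0.06  ] L 0.17994225787201246 79.20498472501681 0.14759042098011305
{'camera_matrix': array([[402.8815,   0.    , 318.9832],
       [  0.    , 402.8815, 241.2424],
       [  0.    ,   0.    ,   1.    ]]), 'D': array([-0.0367,  0.    ,  0.    ,  0.    ,  0.    ]), 'hand_eye': array([[-0.0002,  0.9549,  0.2969,  0.0758],
       [ 1.    ,  0.0005, -0.0008,  0.0015],
       [-0.0009,  0.2969, -0.9549, -0.1438],
       [ 0.    ,  0.    ,  0.    ,  1.    ]])}
```

```bash
cat > to.py <<'E'
import sys; from h import *
# target given in dock coords (mm): dx dy z -> remaining shares in tool axes, and yaw share
O=np.array([.489,-.060,0]);a=np.radians(79.0)
u=np.array([np.cos(a),np.sin(a),0]);x=np.array([u[1],-u[0],0])
s=r.sense();M=R.from_rotvec(s['eef_rot']).as_matrix();p=np.array(s['ee_pos'])
t=np.array(sys.argv[1:4],float)/1e3;g=O+x*t[0]+u*t[1]+[0,0,t[2]]
W=np.c_[-x,u,[0,0,-1]]
print('dock mm',np.round([(p-O)@x*1e3,(p-O)@u*1e3,p[2]*1e3],1),'shares',np.round(M.T@(g-p)/.1,3),'turn',np.round(R.from_matrix(M.T@W).as_rotvec()/1.5,4),'F',np.round(s['force'],1),s['clock'])
E
python3 -m pendant '[[-0.5,-0.23,0,0,0,-0.083],[-1,-0.46,0,0,0,-0.083]]' 255 60; python3 to.py 0 300 230
```

```text
clock: 0.35
ee_pos: [0.2824, 0.5425, 0.2305]
eef_rot: [-0.294, -3.127, 0.002]
force: [1.4, 0.4, -1.1]
opening: 0.601
gripper_force: 0.0
dock mm [-317.8  552.   230.5] shares [-3.166 -2.534  0.007] turn [-0.0008 -0.0001  0.0031] F [ 1.4  0.4 -1.1] 0.35
```

```bash
python3 -m pendant '[[-0.45,-0.36,0,0,0,0],[-0.9,-0.72,0,0,0,0],[-1,-0.8,0,0,0,0]]'>/dev/null;python3 -m pendant '[[-0.45,-0.36,0,0,0,0],[-0.9,-0.72,0,0,0,0],[-1,-0.8,0,0,0,0]]' >/dev/null; python3 -m pendant '[[-0.45,-0.4,0,0,0,0],[-0.9,-0.8,0,0,0,0],[-1,-0.9,0,0,0,0],[-1,-0.9,0,0,0,0]]'; python3 to.py 0 250 230; python3 -c "
from h import *
save('wrist','w1')"
```

```text
clock: 1.6
ee_pos: [0.529, 0.2417, 0.2309]
eef_rot: [-0.299, -3.126, -0.001]
force: [-0.6, -0.1, -0.2]
opening: -0.002
gripper_force: 0.0
dock mm [-18.3 303.8 230.9] shares [-0.182 -0.538  0.009] turn [ 0.0003 -0.0009  0.0009] F [-0.6 -0.1 -0.2] 1.6
```

View pics/w1.png

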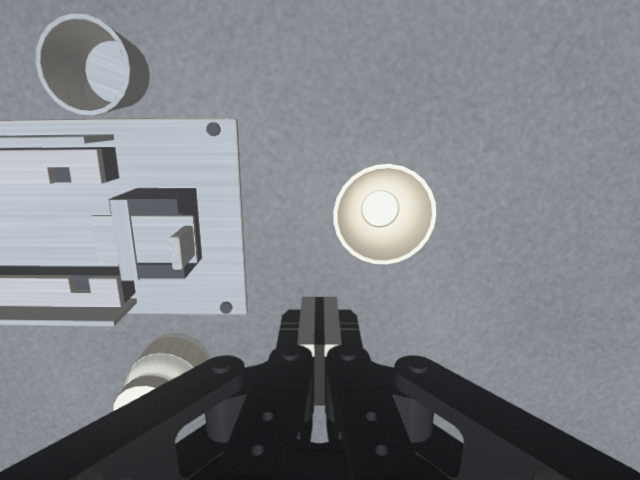

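Here the bolt tab's top is at about (182,240) and the dock end's corners are at (237,119) and (246,314). The closed fingertips span columns 301–337. I'll read depths at these points and locate the tab.

```bash
python3 - <<'E'
from h import *
import cv2
np.set_printoptions(precision=4,suppress=True)
uv=np.array([(237,119),(246,314),(213,129),(226,307),(187,229),(175,268),(140,240),(303,303),(335,303),(283,318),(356,318),(303,340),(335,340),(120,210),(190,215)])
X=atdepth('wrist','w1',uv)
O=np.array([.489,-.060,0]);a=np.radians(79.0)
u=np.array([np.cos(a),np.sin(a),0]);x=np.array([u[1],-u[0],0])
for q,P in zip(uv,X): print(q,np.round([(P-O)@x*1e3,(P-O)@u*1e3,P[2]*1e3],1))
z=np.load('pics/w1.npz')
for v in range(222,276,6):
  q=[(c,v) for c in range(164,204,4)];P=atdepth('wrist','w1',q);print(v,[(int((p-O)@u*1e3),int(p[2]*1e3)) for p in P])
cv2.imwrite('pics/w1c.png',cv2.resize(cv2.cvtColor(z['im'],cv2.COLOR_RGB2BGR)[180:340,90:370],None,fx=2.8,fy=2.8,interpolation=cv2.INTER_CUBIC))
E
```

```text
[237 119] [-92.  232.7   2. ]
[246 314] [100.6 230.5   1. ]
[213 129] [-83.8 213.   11.4]
[226 307] [ 87.  213.3  12.5]
[187 229] [-10.5 203.   73.9]
[175 268] [ 13.1 198.9  96.9]
[140 240] [  2.3 159.1  61.6]
[303 303] [-28.9 299.5 241.4]
[335 303] [-28.9 311.2 241.5]
[283 318] [-25.  292.5 245.5]
[356 318] [-24.5 318.7 244.7]
[303 340] [-29.1 300.5 267.3]
[335 340] [-29.1 310.2 267.2]
[120 210] [-23.8 148.3  66. ]
[190 215] [-17.7 201.   57.6]
222 [(180, 61), (184, 62), (187, 61), (190, 61), (193, 61), (196, 61), (200, 61), (203, 61), (192, 17), (194, 9)]
228 [(179, 61), (183, 61), (186, 61), (189, 61), (193, 63), (200, 72), (202, 70), (204, 64), (192, 19), (193, 9)]
234 [(179, 61), (182, 61), (186, 62), (199, 88), (202, 88), (203, 83), (203, 75), (203, 66), (192, 19), (193, 9)]
240 [(178, 61), (182, 62), (198, 96), (201, 96), (203, 93), (203, 85), (203, 77), (204, 67), (192, 22), (192, 10)]
246 [(178, 62), (181, 61), (198, 96), (201, 96), (203, 95), (204, 87), (204, 78), (203, 68), (204, 59), (192, 12)]
252 [(177, 61), (181, 61), (197, 96), (200, 96), (203, 95), (203, 88), (204, 79), (203, 70), (203, 59), (192, 13)]
258 [(177, 61), (180, 62), (197, 96), (200, 96), (203, 95), (203, 89), (203, 81), (200, 62), (203, 61), (192, 14)]
264 [(176, 60), (179, 59), (196, 95), (200, 96), (202, 96), (203, 91), (192, 49), (192, 39), (192, 27), (190, 9)]
270 [(176, 62), (179, 61), (182, 61), (185, 61), (189, 61), (192, 60), (192, 50), (181, 9), (185, 8), (189, 9)]
```

View pics/w1c.png

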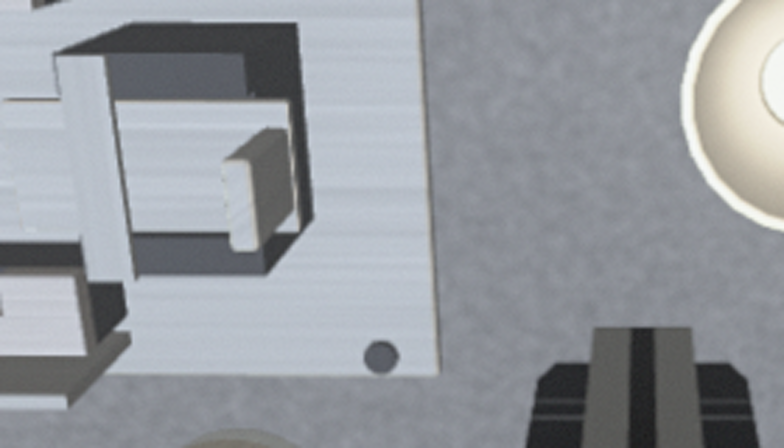

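Depths place the tab's outer face at dock y≈203.5 mm and x≈+2 mm, with its top at 96 mm. That matches the given sizes, so the dock frame is good. I'll travel to behind the lip, expected at y≈-186 mm.

```bash
P="python3 -m pendant"; 
python3 -m pendant '[[-0.1,-0.5,0,0,0,0],[-0.2,-1,0,0,0,0]]' >/dev/null
python3 -m pendant '[[0,-0.5,0,0,0,0],[0,-1,0,0,0,0]]' >/dev/null
python3 -m pendant '[[0,-0.5,0,0,0,0],[0,-1,0,0,0,0]]' >/dev/null
python3 -m pendant '[[0,-0.5,0,0,0,0],[0,-1,0,0,0,0]]' >/dev/null
python3 -m pendant '[[0,-0.5,0.3,0,0,0],[0,-1,0.6,0,0,0]]' >/dev/null
python3 -m pendant '[[0,-0.3,0,0,0,0],[0,-0.3,0,0,0,0],[0,-0.3,0,0,0,0]]'; python3 to.py 2 -225 66;  python3 - <<'E'
from h import *
save('wrist','w2')
E
```

```text
clock: 3.28
ee_pos: [0.4505, -0.2799, 0.1715]
eef_rot: [0.291, 3.127, 0.003]
force: [0.5, 0.2, 0.5]
opening: -0.001
gripper_force: 0.0
dock mm [   4.1 -223.2  171.5] shares [ 0.022 -0.02   1.055] turn [0.0014 0.0005 0.0043] F [0.5 0.2 0.5] 3.275
```

View pics/w2.png

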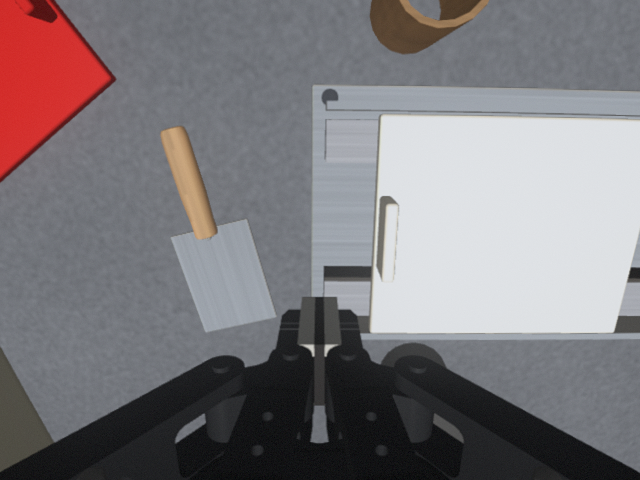

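The lip's top runs from (392,205) to (388,281), and the fingertip is clear of it to the left. I'll measure the lip and descend.

```bash
python3 - <<'E'
from h import *
O=np.array([.489,-.060,0]);a=np.radians(79.0)
u=np.array([np.cos(a),np.sin(a),0]);x=np.array([u[1],-u[0],0])
uv=[(391,208),(391,240),(388,278),(387,215),(385,265),(383,240),(450,130),(450,320),(382,118),(372,330)]
for q,P in zip(uv,atdepth('wrist','w2',uv)): print(q,np.round([(P-O)@x*1e3,(P-O)@u*1e3,P[2]*1e3],1))
E
python3 -m pendant '[[0.02,-0.05,0.4,0,0,0],[0.02,-0.05,0.8,0,0,0],[0.02,-0.05,1,0,0,0],[0.02,-0.05,1,0,0,0]]'; python3 to.py 2 -205 68
```

```text
(391, 208) [ -20.7 -179.8   86.6]
(391, 240) [  -1.3 -178.6   86.5]
(388, 278) [  23.2 -179.    86.4]
(387, 215) [ -16.4 -181.8   86.2]
(385, 265) [  14.7 -181.3   86.4]
(383, 240) [  -0.8 -183.1   85.1]
(450, 130) [ -64.2 -141.5   61.3]
(450, 320) [  65.3 -128.4   61.6]
(382, 118) [ -70.7 -183.7   61.6]
(372, 330) [  73.7 -183.2   61. ]
clock: 3.82
ee_pos: [0.4461, -0.2849, 0.0703]
eef_rot: [-0.293, -3.125, -0.004]
force: [1.1, 1.0, 0.4]
opening: -0.001
gripper_force: 0.0
dock mm [   0.8 -229.    70.3] shares [-0.014  0.24   0.024] turn [ 0.0015 -0.0018  0.0035] F [1.1 1.  0.4] 3.825
```

```bash

python3 -m pendant '[[-0.01,0.1,0.03,0,0,0.003],[-0.01,0.2,0.03,0,0,0.003],[-0.01,0.3,0.03,0,0,0.003],[-0.01,0.35,0.03,0,0,0.003],[-0.01,0.4,0.03,0,0,0.003]]'|grep -E 'pos|force'; python3 to.py 2 -130 67
python3 -m pendant '[[0,0.06,0,0,0,0],[0,0.12,0,0,0,0],[0,0.18,0,0,0,0],[0,0.24,0,0,0,0],[0,0.3,0,0,0,0]]'|grep -E 'pos|force'; python3 to.py 2 -130 67
python3 -m pendant '[[0,0.06,0,0,0,0],[0,0.12,0,0,0,0],[0,0.18,0,0,0,0],[0,0.24,0,0,0,0],[0,0.3,0,0,0,0]]'|grep -E 'pos|force'; python3 to.py 2 -130 67
cat > lip.py <<'E'
import sys;from h import *
O=np.array([.489,-.060,0]);a=np.radians(79.0)
u=np.array([np.cos(a),np.sin(a),0]);x=np.array([u[1],-u[0],0])
f=sys.argv[1];s=r.sense();t=np.array(s['ee_pos']);save('wrist',f)
q=[(c,v) for v in range(4,296,4) for c in range(150,636,3)]
P=atdepth('wrist',f,q);D=np.c_[(P-O)@x,(P-O)@u,P[:,2]]*1e3
print('tcp',np.round([(t-O)@x*1e3,(t-O)@u*1e3,t[2]*1e3],1))
L=D[(D[:,2]>70)&(abs(D[:,0])<30)&(D[:,1]<150)&(D[:,1]>(t-O)@u*1e3+2)]
print('lip n',len(L),L.min(0),L.max(0),np.median(L,0))
l=L[:,1].max()
for X in (-1,1):
  for Y in (25,80,110):
    B=D[(D[:,2]>40)&(D[:,0]*X>30)&(D[:,0]*X<68)&(abs(D[:,1]-l-Y)<15)]; print(X,Y,len(B),np.round(np.median(B[:,2]),1) if len(B) else '')
E
python3 lip.py w3
```

```text
ee_pos: [0.4547, -0.2504, 0.069]
force: [-1.6, -4.3, 2.6]
gripper_force: 2.2
dock mm [   2.6 -193.4   69. ] shares [0.009 0.634 0.018] turn [-0.0019  0.0014 -0.0028] F [-1.6 -4.3  2.6] 4.45
ee_pos: [0.4606, -0.2209, 0.0689]
force: [-0.3, -5.2, 4.3]
gripper_force: 2.7
dock mm [   2.8 -163.4   68.9] shares [0.009 0.334 0.019] turn [-0.0016  0.0014 -0.0032] F [-0.3 -5.2  4.3] 5.075
ee_pos: [0.4663, -0.1915, 0.0689]
force: [-0.8, -5.5, 3.5]
gripper_force: 2.8
dock mm [   2.8 -133.5   68.9] shares [0.008 0.035 0.019] turn [-0.0016  0.0012 -0.0033] F [-0.8 -5.5  3.5] 5.7
tcp [   2.8 -133.5   68.9]
lip n 82 [ -23.24080567 -118.5915744    70.00578799] [  -8.76332541 -111.21826482   86.70061621] [ -20.84561712 -115.65911827   85.0779649 ]
-1 25 662 61.2
-1 80 632 61.2
-1 110 121 61.3
1 25 0 
1 80 0 
1 110 0
```

```bash

python3 -m pendant '[[0,0.06,0,0,0,0],[0,0.12,0,0,0,0],[0,0.18,0,0,0,0],[0,0.24,0,0,0,0],[0,0.3,0,0,0,0]]'|grep -E 'force'; python3 to.py 2 -92.5 67
python3 -m pendant '[[0,0.02,0,0,0,0],[0,0.04,0,0,0,0],[0,0.06,0,0,0,0],[0,0.06,0,0,0,0]]'|grep -E 'force'; python3 to.py 2 -92.5 67
python3 lip.py w4
```

```text
force: [-1.5, -5.4, 4.7]
gripper_force: 3.0
dock mm [   2.7 -103.5   68.9] shares [0.008 0.11  0.018] turn [-0.0015  0.001  -0.0033] F [-1.5 -5.4  4.7] 6.375
force: [-0.5, -5.1, 4.9]
gripper_force: 2.7
dock mm [  2.7 -97.2  68.8] shares [0.007 0.047 0.018] turn [-0.0011  0.0009 -0.0029] F [-0.5 -5.1  4.9] 6.875
tcp [  2.7 -97.2  68.8]
lip n 83 [-23.31368138 -82.29189146  70.10571632] [ -9.2928629  -74.90120293  86.45218829] [-20.97124382 -79.40967064  85.19768684]
-1 25 661 61.2
-1 80 638 61.3
-1 110 120 61.3
1 25 0 
1 80 0 
1 110 0
```

Still riding on the rails. I'll advance in 1 mm rows.

```bash

for i in 1; do python3 -m pendant '[[0,0.01,0,0,0,0],[0,0.02,0,0,0,0],[0,0.03,0,0,0,0]]'|grep -E 'force'; done; python3 to.py 2 -92.5 67;python3 lip.py w5
python3 -m pendant '[[0,0.01,0,0,0,0],[0,0.02,0,0,0,0]]'|grep -E 'force'; python3 to.py 2 -92.5 67;python3 lip.py w6
```

```text
force: [-1.1, -5.5, 4.9]
gripper_force: 3.0
dock mm [  2.7 -94.6  68.8] shares [0.007 0.021 0.018] turn [-0.0014  0.0008 -0.0033] F [-1.1 -5.5  4.9] 7.3
tcp [  2.7 -94.6  68.8]
lip n 84 [-23.4540245  -79.7055811   70.01948686] [ -9.21919826 -72.35284982  86.7224497 ] [-21.01017843 -76.79699845  84.42946923]
-1 25 659 61.2
-1 80 635 61.2
-1 110 121 61.2
1 25 0 
1 80 0 
1 110 0 
force: [-1.5, -6.0, 4.4]
gripper_force: 3.0
dock mm [  2.6 -92.5  68.8] shares [0.006 0.    0.018] turn [-0.0014  0.0008 -0.0033] F [-1.5 -6.   4.4] 7.6
tcp [  2.6 -92.5  68.8]
lip n 81 [-23.50668571 -77.67770595  70.16822943] [ -9.1171493  -70.32100608  86.38495451] [-21.12532192 -74.76267958  85.16234158]
-1 25 661 61.2
-1 80 635 61.2
-1 110 123 61.3
1 25 0 
1 80 0 
1 110 0
```

```bash

for i in 1; do python3 -m pendant '[[0,0.01,0,0,0,0],[0,0.02,0,0,0,0]]'|grep -E 'force'; done; python3 to.py 2 -92.5 67;python3 lip.py w7|head -4
python3 -m pendant '[[0,0.01,0,0,0,0],[0,0.02,0,0,0,0]]'|grep -E 'force'; python3 to.py 2 -92.5 67;python3 lip.py w8|head -4
```

```text
force: [-1.1, -4.9, 4.1]
gripper_force: 2.9
dock mm [  2.7 -90.5  68.8] shares [ 0.006 -0.02   0.018] turn [-0.0013  0.0007 -0.0032] F [-1.1 -4.9  4.1] 7.9
tcp [  2.7 -90.5  68.8]
lip n 82 [-23.40245485 -75.62371677  70.18370684] [ -8.90410894 -68.11952605  86.56044635] [-21.00402808 -72.66907352  85.08832689]
-1 25 660 61.1
-1 80 635 61.2
force: [-0.6, -0.8, 0.4]
gripper_force: 0.0
dock mm [  2.3 -87.1  68.4] shares [ 0.002 -0.054  0.014] turn [-0.0001 -0.     -0.0029] F [-0.6 -0.8  0.4] 8.2
tcp [  2.3 -87.1  68.4]
lip n 74 [-23.61107158 -72.27689666  70.14734672] [ -9.589713   -64.78858443  79.21684244] [-18.66692279 -68.76571134  78.31349076]
-1 25 607 53.9
-1 80 585 53.9
```

It dropped: the board's top went from 61.2 to 53.9 mm and the force vanished. I'll back off, rise and check that it lies flat.

```bash

python3 -m pendant '[[0,-0.2,0,0,0,0],[0,-0.3,0,0,0,0],[0,-0.3,-0.5,0,0,0],[0,-0.3,-1,0,0,0]]' >/dev/null
python3 -m pendant '[[0,0.5,-0.25,0,0,0],[0,1,-0.5,0,0,0],[0,1,-0.5,0,0,0]]'|grep -E 'force'; python3 to.py 2 240 75
python3 - <<'E'
from h import *
O=np.array([.489,-.060,0]);a=np.radians(79.0)
u=np.array([np.cos(a),np.sin(a),0]);x=np.array([u[1],-u[0],0])
save('wrist','w9');save('side','s9')
uv=[(c,v) for v in range(4,296,3) for c in range(4,636,3)]
P=atdepth('wrist','w9',uv);D=np.c_[(P-O)@x,(P-O)@u,P[:,2]]*1e3
for y in range(-60,110,20):
  print(y,[int(10*np.median(B)) if len(B:=D[(abs(D[:,0]-X)<10)&(abs(D[:,1]-y)<8),2]) else None for X in(-60,-35,0,35,60)])
E
```

```text
force: [0.1, -0.6, -0.6]
gripper_force: 0.0
dock mm [  3.  -10.  219.9] shares [-0.005  2.493  1.46 ] turn [0.003  0.002  0.0053] F [ 0.1 -0.6 -0.6] 9.125
-60 [531, 531, 536, 531, 532]
-40 [531, 531, 533, 534, 533]
-20 [531, 532, 532, 532, 532]
0 [531, 532, 532, 532, 531]
20 [531, 532, 532, 532, 533]
40 [531, 533, 533, 533, 533]
60 [531, 532, 532, 533, 533]
80 [531, 532, 532, 532, 533]
100 [532, 532, 532, 532, 535]
```

View pics/w9.png

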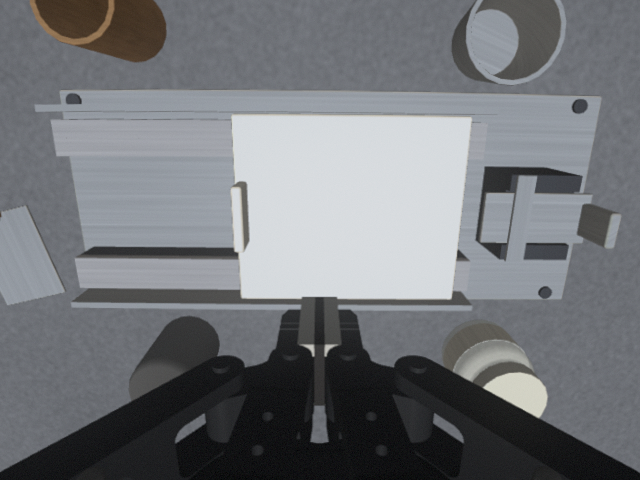

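The board is level to within 0.5 mm: the board's top spans columns 232–470. Now I'll move to the bolt's far side.

```bash

python3 -m pendant '[[0,0.5,0,0,0,0.005],[0,1,0,0,0,0.005]]' >/dev/null
python3 -m pendant '[[0,0.5,0,0,0,0],[0,1,0,0,0,0]]' >/dev/null
python3 -m pendant '[[0,0.3,0,0,0,0],[0,0.52,0,0,0,0],[0,0.52,0.3,0,0,0],[0,0.52,0.7,0,0,0],[0,0.52,0.7,0,0,0]]'|grep force; python3 to.py 2 240 75
```

```text
force: [0.8, 0.2, 0.8]
gripper_force: 0.0
dock mm [  2.4 232.5 145.2] shares [0.    0.079 0.701] turn [-0.0035 -0.0049 -0.0085] F [0.8 0.2 0.8] 10.35
```

```bash

python3 -m pendant '[[0,0.04,0,0,0,-0.006],[0,0.06,0.35,0,0,-0.006],[0,0.06,0.7,0,0,-0.006],[0,0.06,0.7,0,0,-0.006]]'|grep force; python3 to.py 2 218 75
python3 lip.py t1|head -1; python3 - <<'E'
from h import *
O=np.array([.489,-.060,0]);a=np.radians(79.0)
u=np.array([np.cos(a),np.sin(a),0]);x=np.array([u[1],-u[0],0])
uv=[(c,v) for v in range(4,296,2) for c in range(4,330,2)]
P=atdepth('wrist','t1',uv);D=np.c_[(P-O)@x,(P-O)@u,P[:,2]]*1e3
T=D[(D[:,2]>72)&(D[:,1]>150)&(D[:,1]<225)&(abs(D[:,0])<30)];print(len(T),T.min(0),T.max(0))
E
```

```text
force: [0.2, 0.4, 0.5]
gripper_force: 0.0
dock mm [  3.9 240.9  77.8] shares [ 0.018 -0.229  0.028] turn [-0.0009 -0.0016 -0.0009] F [0.2 0.4 0.5] 10.85
tcp [  3.9 240.9  77.8]
120 [-11.25874875 196.36162781  72.02286853] [ -4.13724855 204.0337456   89.54296951]Traceback (most recent call last):
  File "lip.py", line 9, in <module>
    print('lip n',len(L),L.min(0),L.max(0),np.median(L,0))
                         ~~~~~^^^
    return umr_minimum(a, axis, None, out, keepdims, initial, where)
ValueError: zero-size array to reduction operation minimum which has no identity
```

Tab face is at y≈204 mm as expected. I'll start pushing along -y.

```bash

python3 -m pendant '[[0.015,-0.08,0.03,0,0,0],[0.015,-0.16,0.03,0,0,0],[0.015,-0.22,0.03,0,0,0],[0.015,-0.28,0.03,0,0,0],[0.015,-0.34,0.03,0,0,0]]'|grep force; python3 to.py 2 178 75
python3 -m pendant '[[0,-0.06,0,0,0,0],[0,-0.12,0,0,0,0],[0,-0.17,0,0,0,0],[0,-0.2,0,0,0,0]]'|grep force; python3 to.py 2 178 75
```

```text
force: [0.5, 2.4, 2.5]
gripper_force: 1.2
dock mm [  3.3 208.4  75.9] shares [ 0.013 -0.304  0.008] turn [ 0.0015  0.001  -0.0003] F [0.5 2.4 2.5] 11.525
force: [1.5, 2.2, 2.6]
gripper_force: 1.1
dock mm [  3.2 186.8  75.3] shares [ 0.011 -0.088  0.003] turn [-0.0001  0.0003 -0.0011] F [1.5 2.2 2.6] 12.025
```

```bash

python3 -m pendant '[[0,-0.02,0,0,0,0],[0,-0.04,0,0,0,0],[0,-0.05,0,0,0,0]]'|grep force; python3 to.py 2 178 75
python3 -m pendant '[[0,-0.015,0,0,0,0],[0,-0.03,0,0,0,0]]'|grep force; python3 to.py 2 178 75
python3 -m pendant '[[0,-0.01,0,0,0,0],[0,-0.02,0,0,0,0]]'|grep force; python3 to.py 2 178 75
```

```text
force: [1.8, 1.9, 1.8]
gripper_force: 1.0
dock mm [  3.1 182.2  75.3] shares [ 0.01  -0.042  0.003] turn [-0.      0.0002 -0.0008] F [1.8 1.9 1.8] 12.4
force: [2.7, 3.6, 0.7]
gripper_force: 2.5
dock mm [  3.1 179.5  75.3] shares [ 0.011 -0.015  0.003] turn [ 0.0003  0.0004 -0.0008] F [2.7 3.6 0.7] 12.65
force: [2.4, 6.1, 0.2]
gripper_force: 3.3
dock mm [  3.1 179.5  75.4] shares [ 0.011 -0.015  0.004] turn [0.002  0.0008 0.0001] F [2.4 6.1 0.2] 12.9
```

```bash

python3 -m pendant '[[0,-0.02,0,0,0,0],[0,-0.05,0,0,0,0],[0,-0.05,0,0,0,0]]'|grep force; python3 to.py 2 178 75
python3 -m pendant '[[0,0.2,0,0,0,0],[0,0.4,0,0,0,0],[0,0.45,-0.4,0,0,0],[0,0.45,-1,0,0,0]]' >/dev/null
python3 -m pendant '[[0.3,-0.1,-0.1,0,0,0],[0.6,-0.3,-0.1,0,0,0],[0.6,-0.3,-0.1,0,0,0],[0.6,-0.3,-0.1,0,0,0]]'|grep force
python3 to.py 2 178 75; python3 - <<'E'
from h import *
O=np.array([.489,-.060,0]);a=np.radians(79.0)
u=np.array([np.cos(a),np.sin(a),0]);x=np.array([u[1],-u[0],0])
save('wrist','e1');im,_=save('side','e2')
uv=[(c,v) for v in range(4,296,2) for c in range(4,636,2)]
P=atdepth('wrist','e1',uv);D=np.c_[(P-O)@x,(P-O)@u,P[:,2]]*1e3
T=D[(D[:,2]>80)&(D[:,1]>130)&(D[:,1]<225)&(abs(D[:,0])<30)];print('tab',len(T),T.min(0),T.max(0))
for y in range(70,125,4):
  print(y,[int(10*np.median(B)) if len(B:=D[(abs(D[:,0]-X)<6)&(abs(D[:,1]-y)<2),2]) else None for X in(-60,-35,0,35,60)])
w=cv2.imread('pics/e1.png');c=cv2.imread('pics/e2.png')[150:330,230:390]
cv2.imwrite('pics/e.png',np.hstack([cv2.resize(w,(480,360)),cv2.resize(c,(320,360),interpolation=cv2.INTER_CUBIC)]))
E
```

```text
force: [4.3, 11.7, -2.9]
gripper_force: 6.3
dock mm [  3.1 179.4  75.6] shares [ 0.011 -0.014  0.005] turn [0.0063 0.0019 0.0024] F [ 4.3 11.7 -2.9] 13.275
force: [0.4, -0.0, -0.4]
gripper_force: 0.0
dock mm [-56.8 187.6 185.3] shares [-0.588 -0.095  1.103] turn [-0.0003  0.0002 -0.0009] F [ 0.4 -0.  -0.4] 14.275Traceback (most recent call last):
  File "<stdin>", line 7, in <module>
    return umr_minimum(a, axis, None, out, keepdims, initial, where)
ValueError: zero-size array to reduction operation minimum which has no identity
```

```bash

python3 -m pendant '[[-0.5,-0.1,-0.3,0,0,0],[-0.9,-0.3,-0.5,0,0,0],[-0.9,-0.3,-0.5,0,0,0],[-0.9,-0.3,-0.5,0,0,0]]'|grep force
python3 - <<'E'
from h import *
O=np.array([.489,-.060,0]);a=np.radians(79.0)
u=np.array([np.cos(a),np.sin(a),0]);x=np.array([u[1],-u[0],0])
save('wrist','e3');save('side','e4')
w=cv2.imread('pics/e3.png');c=cv2.imread('pics/e4.png')[150:330,230:390]
cv2.imwrite('pics/e.png',np.hstack([cv2.resize(w,(480,360)),cv2.resize(c,(320,360),interpolation=cv2.INTER_CUBIC)]))
uv=[(c,v) for v in range(4,290,2) for c in range(4,636,2)]
P=atdepth('wrist','e3',uv);D=np.c_[(P-O)@x,(P-O)@u,P[:,2]]*1e3
for y in range(78,125,4):
  print(y,[int(10*np.median(B)) if len(B:=D[(abs(D[:,0]-X)<6)&(abs(D[:,1]-y)<2),2]) else None for X in(-60,-35,0,35,60)])
T=D[(D[:,2]>80)&(D[:,2]<100)&(D[:,1]>130)&(D[:,1]<225)&(abs(D[:,0])<30)];print('tab',len(T),T.min(0),T.max(0))
E
```

```text
force: [-0.6, 0.8, -0.3]
gripper_force: 0.0
78 [530, 530, 530, 531, 531]
82 [531, 529, 535, 532, 532]
86 [532, 530, 612, 531, 531]
90 [530, 530, 617, 531, 532]
94 [530, 529, 616, 532, 531]
98 [534, 529, 616, 530, 532]
102 [532, 527, 615, 528, 534]
106 [504, 475, 617, 492, 503]
110 [410, 91, 616, 92, 412]
114 [412, 89, 615, 93, 410]
118 [411, 90, 616, 93, 412]
122 [344, 90, 616, 95, 277]
tab 107 [-10.99801295 160.15044893  80.027086  ] [ 13.56907468 167.26101942  97.27898541]
```

View pics/e.png

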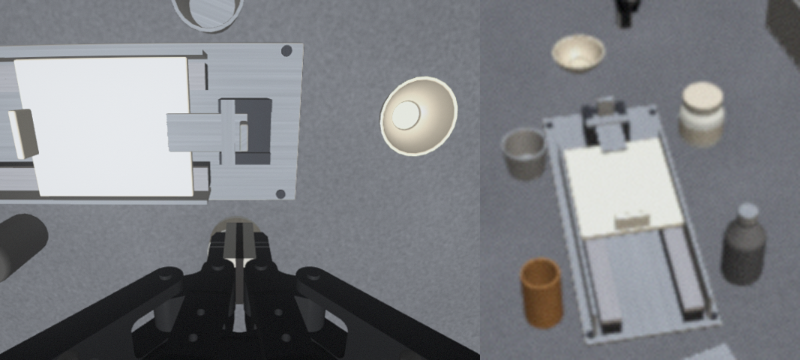

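The tongue covers about 22–24 mm of the board's edge, from y≈84 to 106 mm. The board is flat, the bolt reached its hard stop, the bystanders are in place and the tool is clear.

```bash
python3 -c "
from rig import r
print(r.job_done())"
```

```text
the job is handed in; nothing more can be done
None
```

The board is seated flat in the notches, the bolt is fully home with its tongue over the board's edge, the arm is clear of everything, and the job is handed in.

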